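# Bring the take-up reel's threading slot to the top

### The job

The empty take-up reel on the tape counter has to be ready for the next tape: with a fingertip, gently push one spoke after another to turn the reel until its threading slot, the slit through the one split spoke, points straight up. Do not grip anything, leave the other things on the bench where they are, and finish with the reel at rest and the hand clear of it.

Things in the scene. Friction and masses are not known exactly. Their poses are not given: they have to be found in the camera images.
- reel: light grey 330 mm reel, turning on a level spindle. Origin: its centre, mid-width, 184 mm above the bench. x: spindle axis, away from the counter's front; z: towards the slot (up when done). Six straight spokes, 60 degrees apart, the first along +z, run from radius 58 mm (core) to 138 mm (rim), open windows between. Five are 20 mm wide; the one along +z is split: two 11 mm bars, 12 mm slit
- reel_hub (a point): on the reel's front face (x = -6.5 mm from its centre; the reel is 13 mm wide) at the spindle axis. From the face a retaining knob of radius 15 mm stands out 15 mm to the front. Behind the reel is free space, but for a 28 mm wide post up to 205 mm above the bench that starts 32 mm behind the reel's mid-plane
- reel_slot (a point): outer end of the threading slot: mid-width, at the rim's outer edge, 165 mm from the reel's centre; the slit runs on through the rim ring (inner radius 138, outer 165 mm). At the start it lies in the lower half, 109 to 180 degrees from the top either way. The reel turns freely both ways; a felt brake (0.1 N m, about 1 N at mid-spoke) stops it where it is left
- counter: bench tape counter, fixed; origin on the bench straight under the reel's centre, x away from its front, y to its left, z up; turned by -0.3 to 0.05 rad. At its left (y 0.197 to 0.347) is the counting head: deck 115 mm high, bridge up to 181 mm; at y = 0.325 a bare feed spindle on a post 205 mm high
- console_top (a point): middle of the top edge of the console before the reel, 200 mm above the bench, 372 mm wide. It is an upright wall, 36 to 48 mm before the reel's mid-plane, then a front panel that slopes down to the bench about 120 mm before the mid-plane; the reel's part below it cannot be reached from the front
- clip_tin: small open steel tin, 44 mm across, 45 mm high, loose on the counter's deck; origin under its centre
- flux_bottle: amber bottle, 44 mm across, 105 mm high, on the bench to the right of the counter; origin under its centre
- screwdriver: screwdriver, 160 mm long, lying before the counter; origin under its middle
- splice_roll: ring-shaped roll, 84 mm across, 20 mm high, lying at the left end of the counter; origin under its centre
- board: green circuit board, 80 x 110 mm, 13 mm high, lying behind the counter; origin under its centre
- parts_box: open blue box with a divider, 100 x 75 x 50 mm, to the right of the counter; origin under its centre
- small_reel: closed black reel, 178 mm across, 12 mm high, lying flat behind the counter; origin under its centre

How it is judged:
By the outcome, as a careful person would: the job done as asked, in the order asked, and still so for the second after the job is handed in, with the robot touching nothing.
It also fails if it takes over 48 s, if anything falls off the work surface, if the arm or the gripper's body presses on something with over 40 N, if the wrist force passes 120 N, or if a joint passes its speed limit or range.

### The arm

A 6-joint arm with a two-finger parallel gripper is mounted at the origin on the work surface. World frame = base frame: x ahead of the robot, y to its left, z up, the work surface at z = 0. Lengths are in m, angles in rad, forces in N, time in s.
With the tool pointing down it reaches from about 0.375 to 0.825 m from the base axis. Payload 5.5 kg.
Tool frame: the origin (TCP) lies midway between the tips of the shut fingers; the grasp point (between the pads) lies 19 mm behind it; z points along the fingers, y is the line along which they close (so a half turn about z gives the same grasp; the last joint's range is limited). The gripper opens to 85 mm and grips with 20 to 120 N. Pads are 22 mm wide; open, the fingers measure 114 mm over their backs; the gripper's body (76 mm by 85 mm) begins 54 mm behind the grasp point. The pads swing forward as they close: fully open they stand 13 mm farther back than shut.
Start: joints at [1.256, 0.314, -0.047, 1.21, 0, 1.571], TCP at [0.186, 0.571, 0.231] pointing down, gripper open.
Joint ranges: [-2.67, 2.67], [-0.69, 1.73], [-1.03, 1.25], [-2.08, 2.16], [-1.42, 1.45], [-3.14, 3.14]. Speed limits (rad/s): [2.39, 2.39, 3.01, 3.14, 3.14, 3.14].

### API

Orientations are given as a unit quaternion [w, x, y, z].
In Python, from bench import arm, imaging, job, spotter gives the robot as it stands.
- The arm moves only by the shell command python3 -m jog 'ROWS' [FORCE]. ROWS is JSON, a list of rows, each an object with "turn": the turn, a rotation vector about the tool's x, y, z in degrees, a list of three; "delta_pos": the shift along the tool's x, y, z in mm, a list of three; "gripper": the opening in per cent of the stroke, from 0 (shut) to 100 (fully open). A call has 1 to 12 rows; each row shifts and turns the commanded pose from where the row before left it, along the tool's axes as they then stand; what a row does not reach is not made up. A row lasts 1/8 s, in which the tool goes at most 62.5 mm and 10.7 degrees, less where a joint would pass 70% of its speed; a pose out of reach is approached as far as the arm can. A call is refused whole if a number of a shift passes 62.5 or a number of a turn 10.7, either way. A call with a gripper value outside its range is refused whole. The fingers move at their own pace and stop on an object; FORCE is the grip in N (left out, the last holds). Time passes only in rows, so rows that do not move let the fingers close. It gives the time, the measured TCP pose, the force, the opening and the grip force at its end, in the units of the state.
- arm.get_state(): the state, without advancing time (a new reading comes with each control period).
- imaging.capture(name): name is "scene" or "side" or "wrist"; returns the picture (400x640x3 uint8, blue, green, red); there is no depth.
- imaging.camera_info(name): a dict with "mtx" (3x3 intrinsics, pixels), "k1" (the pictures are not rectified: a ray, as slopes to the right and down, at radius r is drawn at 1 + k1 r^2 times it, then the intrinsics apply), "rvec" (rotation vector, rad) and "tvec" (3), from world to camera coordinates, as OpenCV has them. Camera axes: x right, y down, z forward; pixel columns grow to the right and rows downward; lengths in m; the calibration is good to about 2 mm. A picture is of the moment at which its call begins: read the wrist's pose just before it. camera_info takes no time and is no camera call; for the wrist camera it gives the pose at the moment of the call.
- job.sign_off(): hands the job in; it is judged then, once.
Trained networks look in the newest picture that a camera, given by its name, has taken for a name from the list of things; names that differ only in an ending like _2 or _b are one class to them, and where a whole thing is asked for, a point or a joint stands for the part that bears it (a point fixed in the world has none). Each returns a list of dicts, best first, with "confidence" (0 to 1); they miss things now and then, are a little off and sometimes report something else, mostly with a low value. They report only what shows in the picture. A call takes as long as a camera call.
- spotter.regions_of(camera, thing): "pixels" (400x640 bool, what is visible of it) and "uv" ([column, row] in pixels, amid what is visible of it).
The state is a dict: "t": time; "joint_pos": joint angles; "qvel": joint speeds; "effort": joint torques, N m; "eef_pos": TCP position; "tool_rot": TCP orientation; "force": force on the tool from outside, world axes, zero at the start; "torque": the same for the moment, N m; "grip_width": finger opening in m; "grasp_force": force on a finger pad.
Only numpy, scipy, OpenCV 4.12 (cv2) and the standard library are available. Lean on these libraries where they do the work, as an engineer would, in place of code of your own. Each camera call takes 0.05 s, during which the arm holds its last target. There are 200 camera calls.

## Working session

There is one attempt and no reset: what is moved stays moved. The work goes in short steps, Python scripts to look and compute and a shell command to move; the robot and the scene stay as the last step left them, time stands still between calls to the robot, and variables do not carry over. Pictures are saved under pics/ and viewed, at most 10 in all, crops included, and the job is handed in when it is done.

```bash
ls; mkdir -p pics; python3 - <<'E'
from bench import arm, imaging, job, spotter
import cv2
s=arm.get_state();print({k:(s[k]) for k in('t','eef_pos','tool_rot','force')})
for n in('scene','side'):
    im=imaging.capture(n);cv2.imwrite(f'pics/{n}0.png',im)
    i=imaging.camera_info(n);R=cv2.Rodrigues(i['rvec'])[0] if hasattr(i['rvec'],'shape') else None
    import numpy as np
    R=cv2.Rodrigues(np.array(i['rvec'],float))[0];print(n,(-R.T@np.array(i['tvec'],float).ravel()).round(3),R[2].round(2),i['mtx'],i['k1'])
    for th in('reel','reel_hub','reel_slot','console_top','counter'):
        print(th,[(round(r['confidence'],2),np.round(r['uv'],1).tolist(),int(r['pixels'].sum())) for r in spotter.regions_of(n,th)][:3])
E
```

```text
pics
{'t': 0.0, 'eef_pos': array([0.18558437, 0.56996697, 0.23043683]), 'tool_rot': array([-1.27844551e-04,  1.56738614e-01,  9.87639752e-01, -8.42585548e-04]), 'force': array([-0.15382334, -0.50160849, -0.44802431])}
scene [1.573 0.269 0.898] [-0.82 -0.17 -0.55] [[381.72727194   0.         316.36275308]
 [  0.         381.72727194 204.35147527]
 [  0.           0.           1.        ]] -0.017876893899933938
reel [(0.84, [302.8, 211.1], 4042)]
reel_hub [(0.66, [303.0, 210.4], 3995)]
reel_slot [(0.92, [306.4, 207.4], 3757)]
console_top [(0.8, [319.5, 237.5], 11976), (0.41, [302.4, 209.7], 3660)]
counter [(0.8, [323.4, 234.5], 11763)]
side [ 0.038 -0.558  0.963] [ 0.48  0.55 -0.69] [[408.89243979   0.         317.63422866]
 [  0.         408.89243979 196.16313451]
 [  0.           0.           1.        ]] -0.0347780550167273
reel [(0.87, [341.9, 193.2], 2832)]
reel_hub [(0.82, [337.8, 195.1], 3111)]
reel_slot [(0.96, [335.8, 194.1], 3320)]
console_top [(0.6, [318.3, 224.9], 13163)]
counter [(0.97, [323.9, 222.7], 13600), (0.51, [408.7, 262.9], 900)]
```

```bash
python3 -m jog --help 2>&1 | head -20
```

```text
invalid input: not JSON, or not a number
```

View pics/scene0.png

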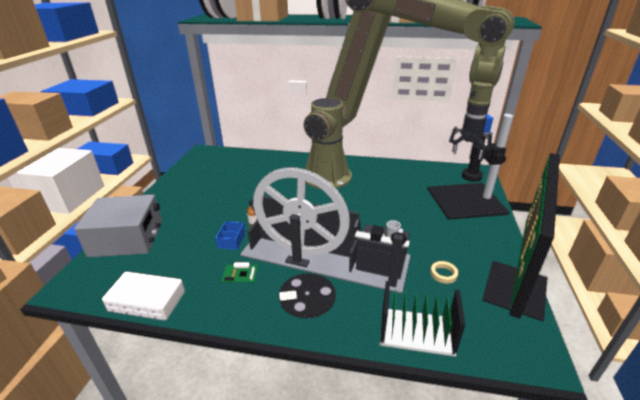

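View pics/side0.png

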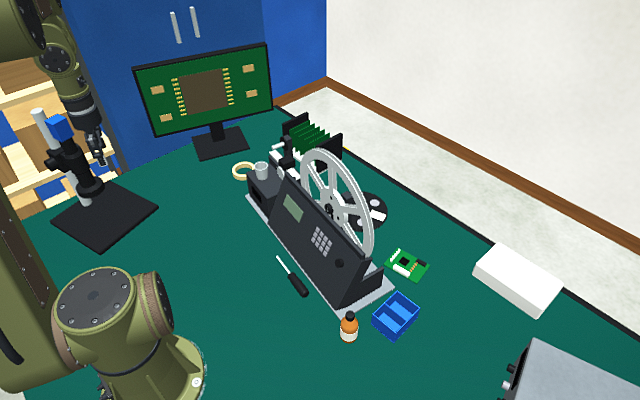

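The scene view shows the reel from behind, centred at about (300,212); no slit is visible at this size. The side view shows it from the front at about (337,200), with the console wall hiding its lower part.

```bash
cat > h.py <<'E'
from bench import arm, imaging, job, spotter
import cv2, numpy as np
from scipy.optimize import minimize
def proj(n,P,info=None):
    i=info or imaging.camera_info(n);R=cv2.Rodrigues(np.array(i['rvec'],float))[0]
    c=np.asarray(P,float)@R.T+np.array(i['tvec'],float).ravel()
    s=c[:,:2]/c[:,2:];s=s*(1+i['k1']*(s**2).sum(1,keepdims=True));M=np.array(i['mtx'])
    return s*[M[0,0],M[1,1]]+[M[0,2],M[1,2]]
def pts(p,a,r,xo=0.):
    """reel points: p=(x,y,yaw); angle a from up, positive towards counter +y (left)"""
    x,y,w=p;a,r=np.broadcast_arrays(a,r);l=r*np.sin(a);z=.184+r*np.cos(a)
    return np.stack([x+xo*np.cos(w)-l*np.sin(w),y+xo*np.sin(w)+l*np.cos(w),z],-1)
def bar(p,a,off,w,r0,r1,xo):
    c=np.array([[r0,off-w/2],[r1,off-w/2],[r1,off+w/2],[r0,off+w/2]])
    return pts(p,a+np.arctan2(c[:,1],c[:,0]),np.hypot(*c.T),xo)
S=4
def render(n,p,a,shape=(400,640),info=None):
    out=np.zeros((shape[0]*S,shape[1]*S),np.uint8);th=np.linspace(0,2*np.pi,90)
    q=lambda P:np.round((proj(n,P,info)+.5)*S-.5).astype(np.int32)
    for xo in(-.0065,0,.0065):
        m=np.zeros_like(out)
        cv2.fillPoly(m,[q(pts(p,th,.165,xo))],255);cv2.fillPoly(m,[q(pts(p,th,.138,xo))],0)
        cv2.fillPoly(m,[q(bar(p,a,0,.012,.13,.167,xo))],0)
        cv2.fillPoly(m,[q(pts(p,th,.058,xo))],255)
        for k in range(6):
            for o,w in([(0,.02)] if k else [(-.0115,.011),(.0115,.011)]):
                b=np.zeros_like(out);cv2.fillPoly(b,[q(bar(p,a+k*np.pi/3,o,w,.056,.139,xo))],255);m|=b
        out|=m
    return cv2.resize(out,shape[::-1],interpolation=cv2.INTER_AREA)/255.
E
python3 - <<'E'
from h import *
im=cv2.imread('pics/scene0.png');sd=cv2.imread('pics/side0.png')
for n,g in(('scene',im),('side',sd)):
    imaging.capture(n);r=spotter.regions_of(n,'reel')[0]['pixels'];np.save(f'{n}m.npy',r)
ms,md=np.load('scenem.npy'),np.load('sidem.npy')
info={n:imaging.camera_info(n) for n in('scene','side')}
def cost(v):
    p=v[:3]/[100,100,10];a=v[3]
    return sum(np.abs(render(n,p,a,info=info[n])-m)[50:300,200:420].sum() for n,m in(('scene',ms),('side',md)))
best=[]
for w in(-.3,-.12,.05):
    for a in(0,.26,.52,.78):
        v=minimize(cost,[58,0,w*10,a],method='Nelder-Mead',options=dict(maxiter=90,initial_simplex=np.array([58,0,w*10,a])+np.vstack([np.zeros(4),np.diag([4,4,1,.15])])))
        best.append((v.fun,*v.x))
best.sort();print(np.round(best[:4],3))
v=np.array(best[0][1:]);p=v[:3]/[100,100,10]
# slot: brightness along each spoke centre line in the rim, scene view
g=cv2.cvtColor(im,6).astype(np.float32)
for k in range(6):
    a=v[3]+k*np.pi/3;row=[]
    for r in np.linspace(.07,.16,7):
        u=proj('scene',pts(p,a,r,.0065)[None],info['scene']).astype(np.float32)
        row.append(int(cv2.remap(g,u[:,:1],u[:,1:],1)[0,0]))
    print(round(np.degrees(a)%360,1),row)
a=cv2.resize(im[155:270,240:365],None,fx=5,fy=5,interpolation=2);cv2.imwrite('pics/crop1.png',a)
E
```

```text
[[ 2.216729e+03  5.822300e+01  9.040000e-01 -1.506000e+00  7.900000e-02]
 [ 2.217361e+03  5.822400e+01  9.090000e-01 -1.507000e+00  7.800000e-02]
 [ 2.218361e+03  5.822600e+01  9.080000e-01 -1.519000e+00  7.800000e-02]
 [ 2.219647e+03  5.826600e+01  9.860000e-01 -1.509000e+00  1.125000e+00]]
4.5 [172, 173, 172, 171, 171, 173, 175]
64.5 [170, 173, 174, 171, 172, 173, 173]
124.5 [170, 172, 169, 170, 172, 173, 165]
184.5 [43, 39, 44, 45, 45, 45, 47]
244.5 [171, 172, 172, 169, 172, 174, 153]
304.5 [171, 171, 171, 170, 169, 173, 171]
```

```bash
python3 - <<'E'
from h import *
p=(.5823,.0095,-.15);A=.078+np.pi
im=cv2.imread('pics/scene0.png');sd=cv2.imread('pics/side0.png')
def ov(n,im,sl):
    m=render(n,p,A);c=cv2.resize(im[sl],None,fx=5,fy=5,interpolation=2)
    mm=cv2.resize((m[sl]*255).astype(np.uint8),None,fx=5,fy=5,interpolation=1)
    cs,_=cv2.findContours((mm>128).astype(np.uint8),2,2);cv2.drawContours(c,cs,-1,(0,0,255),1);return c
a=ov('scene',im,np.s_[160:270,245:360]);b=ov('side',sd,np.s_[140:260,290:385])
a=cv2.resize(a,(440,420));b=cv2.resize(b,(350,442))
o=np.zeros((450,800,3),np.uint8);o[:420,:440]=a;o[:442,445:795]=b;cv2.imwrite('pics/ov1.png',o)
E
```

```text
(no output)
```

View pics/ov1.png

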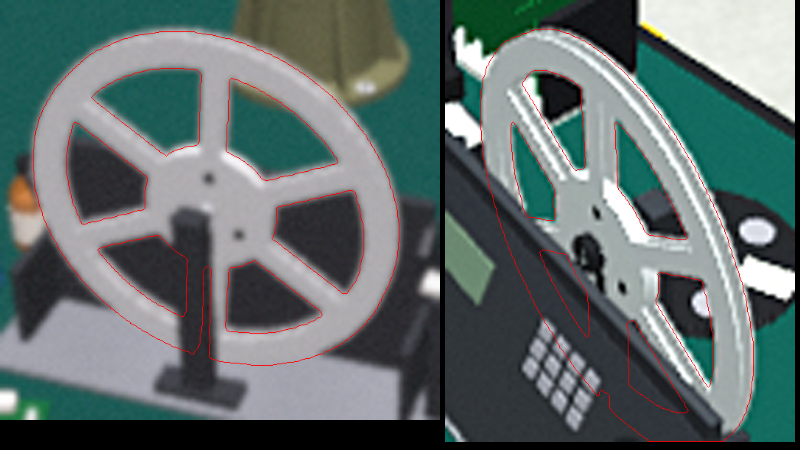

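The overlay matches both views. The reel is at (0.582, 0.0095) with yaw -0.15. All five visible spokes are solid, so the split one is the spoke behind the post, about 184.5° from up. Pushing the top towards +y needs about 175.5°, done as three pushes of about 58°.

```bash
cat > st.py <<'E'
from h import *
from scipy.spatial.transform import Rotation as Ro
import json,sys
s=arm.get_state();q=s['tool_rot'];R=Ro.from_quat([q[1],q[2],q[3],q[0]]).as_matrix()
open('log.jsonl','a').write(json.dumps([list(map(float,s['joint_pos'])),list(map(float,s['eef_pos'])),R.tolist()])+'\n')
print('t',round(s['t'],2),'p',s['eef_pos'].round(4),'j',s['joint_pos'].round(2),'F',s['force'].round(1));print(R.round(3).tolist())
E
python3 st.py
python3 -m jog '[{"turn":[0,0,0],"delta_pos":[0,0,-60],"gripper":0},{"turn":[0,0,0],"delta_pos":[0,0,-60],"gripper":0},{"turn":[0,0,8],"delta_pos":[-60,-16,0],"gripper":0},{"turn":[0,0,8],"delta_pos":[-60,-16,0],"gripper":0},{"turn":[0,0,8],"delta_pos":[-60,-16,0],"gripper":0},{"turn":[0,0,8],"delta_pos":[-60,-16,0],"gripper":0},{"turn":[0,0,8],"delta_pos":[-60,-16,0],"gripper":0}]'; python3 st.py
python3 -m jog '[{"turn":[-5,0,8],"delta_pos":[-60,-16,0],"gripper":0},{"turn":[-5,0,8],"delta_pos":[-60,-16,0],"gripper":0},{"turn":[-5,0,8],"delta_pos":[-60,-16,0],"gripper":0}]'; python3 st.py
```

```text
t 0.8 p [0.1858 0.5705 0.2313] j [ 1.26  0.31 -0.05  1.21 -0.    1.57] F [-0.6 -0.5 -0.3]
[[-0.951, 0.31, 0.0], [0.31, 0.951, 0.0], [-0.0, 0.0, -1.0]]
t: 1.68
eef_pos: [0.3868, 0.3392, 0.3512]
tool_rot: [0.0, 0.487, 0.873, 0.0]
force: [0.1, -0.2, 0.1]
grip_width: 0.0001
grasp_force: 0.0
t 1.68 p [0.3868 0.3392 0.3512] j [ 0.72  0.13 -0.01  1.43 -0.    1.74] F [ 0.1 -0.2  0.1]
[[-0.525, 0.851, 0.0], [0.851, 0.525, 0.0], [-0.0, 0.0, -1.0]]
t: 2.05
eef_pos: [0.4157, 0.1563, 0.3457]
tool_rot: [0.064, 0.653, 0.746, 0.115]
force: [-0.2, -1.0, 0.7]
grip_width: 0.0001
grasp_force: 0.0
t 2.05 p [0.4157 0.1563 0.3457] j [ 0.36 -0.24 -0.4   1.14 -0.01  1.8 ] F [-0.2 -1.   0.7]
[[-0.138, 0.959, 0.246], [0.989, 0.12, 0.088], [0.054, 0.255, -0.965]]
```

```bash

python3 -m jog '[{"turn":[-8,0,6],"delta_pos":[-35,0,0],"gripper":0},{"turn":[-8,0,6],"delta_pos":[-35,0,0],"gripper":0},{"turn":[-8,0,4],"delta_pos":[-35,0,0],"gripper":0}]' >/dev/null; python3 st.py
python3 - <<'E'
import json,numpy as np
from scipy.optimize import least_squares
D=[json.loads(l) for l in open('log.jsonl')]
A=[];b=[]
for j,p,R in D:
    R=np.array(R);t,u,v=j[1],j[1]-j[2],j[1]-j[2]+j[3]
    r=np.hypot(p[0],p[1])
    # a,h,L1,L2,e2,Lt
    A.append([1,0,np.sin(t),np.cos(u),np.sin(u),np.cos(v)]);b.append(r)
    A.append([0,1,np.cos(t),-np.sin(u),np.cos(u),-np.sin(v)]);b.append(p[2])
    print(np.degrees(v).round(1),R[2,2].round(3),np.round(j,3))
x,res,rk,sv=np.linalg.lstsq(np.array(A),np.array(b),rcond=None);print(x.round(3),rk,sv.round(3),(np.array(A)@x-b).round(4))
E
```

```text
t 2.42 p [0.4199 0.053  0.3367] j [ 0.14 -0.64 -0.82  0.73 -0.02  1.88] F [-0.2 -1.5 -0.8]
[[0.11, 0.778, 0.619], [0.979, -0.192, 0.068], [0.172, 0.599, -0.782]]
90.0 -1.0 [ 1.256  0.313 -0.047  1.21  -0.     1.571]
90.0 -1.0 [ 0.72   0.129 -0.009  1.432 -0.     1.738]
74.9 -0.965 [ 0.364 -0.24  -0.403  1.144 -0.006  1.802]
51.5 -0.782 [ 0.141 -0.643 -0.817  0.725 -0.02   1.875]
[-0.     0.284  0.522  0.441  0.076  0.464] 6 [3.946 2.831 0.609 0.165 0.124 0.036] [-0.  0.  0.  0. -0.  0.  0. -0.]
```

```bash
cat > kin.py <<'E'
import numpy as np
h,L1,L2,e2,Lt=.284,.522,.441,.076,.464
Le=np.hypot(L2,e2);al=np.arctan2(e2,L2)  # wrist = elbow + Le at elevation (al-u)
def ik(r,z,vd):
    v=np.radians(vd);wr,wz=r-Lt*np.cos(v),z+Lt*np.sin(v)-h
    d=np.hypot(wr,wz);c=(L1**2+Le**2-d**2)/(2*L1*Le)
    if abs(c)>1:return None
    g=np.arccos((L1**2+d**2-Le**2)/(2*L1*d));el=np.arctan2(wz,wr)+g  # upper arm elevation
    t=np.pi/2-el;ex,ez=L1*np.sin(t),L1*np.cos(t)
    u=al-np.arctan2(wz-ez,wr-ex);j3=t-u;j4=v-u
    ok=-.68<t<1.7 and -1.02<j3<1.24 and -2.07<j4<2.15
    return ok,np.round([t,j3,j4],2)
if __name__=='__main__':
    print(ik(.423,.3367,51.5))
    for z in(.22,.26,.30,.34,.38):
        for r in(.50,.53,.56,.60):
            print(z,r,'min pitch ok:',[v for v in range(0,95,5) if (k:=ik(r,z,v)) and k[0]][:1],end='; ')
        print()
E
python3 kin.py
```

```text
(np.True_, array([-0.64, -0.82,  0.72]))
0.22 0.5 min pitch ok: [50]; 0.22 0.53 min pitch ok: [50]; 0.22 0.56 min pitch ok: [45]; 0.22 0.6 min pitch ok: [45]; 
0.26 0.5 min pitch ok: [45]; 0.26 0.53 min pitch ok: [45]; 0.26 0.56 min pitch ok: [45]; 0.26 0.6 min pitch ok: [40]; 
0.3 0.5 min pitch ok: [45]; 0.3 0.53 min pitch ok: [40]; 0.3 0.56 min pitch ok: [40]; 0.3 0.6 min pitch ok: [35]; 
0.34 0.5 min pitch ok: [40]; 0.34 0.53 min pitch ok: [35]; 0.34 0.56 min pitch ok: [35]; 0.34 0.6 min pitch ok: [30]; 
0.38 0.5 min pitch ok: [35]; 0.38 0.53 min pitch ok: [30]; 0.38 0.56 min pitch ok: [30]; 0.38 0.6 min pitch ok: [30];
```

```bash
cat > go.py <<'E'
from h import *
from kin import ik
from scipy.spatial.transform import Rotation as Ro
import sys
C=np.array([.5823,.0095,.184]);w=-.15;P=np.radians(47)
X=np.array([np.cos(w),np.sin(w),0]);Y=np.array([-np.sin(w),np.cos(w),0]);U=np.array([0,0,1.])
Rd=np.stack([Y,np.sin(P)*X+np.cos(P)*U,np.cos(P)*X-np.sin(P)*U],1)
s=arm.get_state();q=s['tool_rot'];R=Ro.from_quat([q[1],q[2],q[3],q[0]]).as_matrix()
e=s['eef_pos']-C;print('t',round(s['t'],2),'now d,Y,H mm',(1000*np.array([e@X,e@Y,e@U])).round(1),'j',s['joint_pos'].round(2),'F',s['force'].round(1))
print('turn deg',np.degrees(Ro.from_matrix(R.T@Rd).as_rotvec()).round(1))
if len(sys.argv)>3:
    d,y,H=np.array(sys.argv[1:4],float)/1000;g=C+d*X+y*Y+H*U
    print('shift now-axes',(1000*R.T@(g-s['eef_pos'])).round(1),'in Rd axes',(1000*Rd.T@(g-s['eef_pos'])).round(1))
    # equivalent planar reach: wrist radius in world
    wr=g-.464*Rd[:,2];r=np.hypot(wr[0],wr[1])+.464*np.cos(P);print('ik',ik(r,g[2],47))
E
for g in "-60 -27 90" "-40 -27 84" "8 -27 84" "8 70 62" "-32 70 62"; do python3 go.py $g|tail -2; done; python3 go.py
```

```text
shift now-axes [-59.8  51.2 106.2] in Rd axes [-45.7  35.5 118.9]
ik (np.True_, array([-0.42, -0.93,  0.31]))
shift now-axes [-61.6  63.6 122.9] in Rd axes [-45.7  46.1 136.9]
ik (np.True_, array([-0.37, -0.91,  0.28]))
shift now-axes [-63.4 101.8 151.8] in Rd axes [-45.7  81.2 169.6]
ik (np.True_, array([-0.26, -0.85,  0.23]))
shift now-axes [ 28.3  81.5 184.5] in Rd axes [ 51.3  66.2 185.7]
ik (np.True_, array([-0.15, -0.82,  0.15]))
shift now-axes [ 29.8  49.6 160.4] in Rd axes [ 51.3  36.9 158.4]
ik (np.True_, array([-0.22, -0.88,  0.17]))
t 2.42 now d,Y,H mm [-167.1   18.7  152.7] j [ 0.14 -0.64 -0.82  0.73 -0.02  1.88] F [-0.2 -1.5 -0.8]
turn deg [-5.7 -9.  -4.7]
```

```bash

python3 -m jog '[{"turn":[0,0,0],"delta_pos":[-20,17,35],"gripper":0},{"turn":[0,0,0],"delta_pos":[-20,17,35],"gripper":0},{"turn":[0,0,0],"delta_pos":[-20,17,36],"gripper":0},{"turn":[-3,-4.5,-2.5],"delta_pos":[0,0,0],"gripper":0},{"turn":[-3,-4.5,-2.3],"delta_pos":[0,0,0],"gripper":0},{"turn":[0,0,0],"delta_pos":[0,0,0],"gripper":0}]' >/dev/null; python3 go.py -35 -27 84
python3 - <<'E'
from h import *
cv2.imwrite('pics/wr1.png',imaging.capture('wrist'))
E
```

```text
t 3.17 now d,Y,H mm [-62.  -24.6  87.5] j [ 0.09 -0.43 -0.93  0.34 -0.16  1.74] F [-0.3  0.   0.1]
turn deg [-0.2 -0.1  0.4]
shift now-axes [-2.5 17.4 20.9] in Rd axes [-2.4 17.4 20.9]
ik (np.True_, array([-0.36, -0.91,  0.27]))
```

View pics/wr1.png

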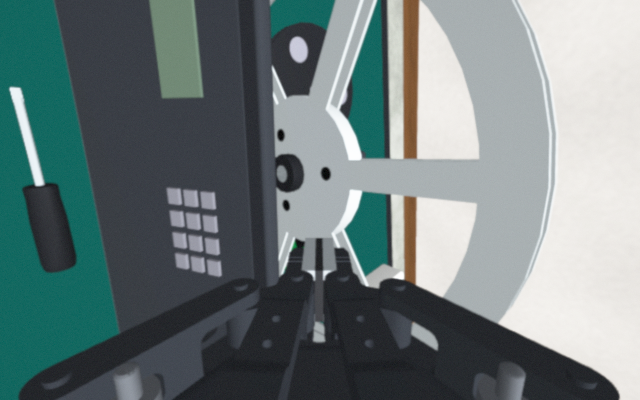

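The wrist view shows the reel hub at (287,173), one solid spoke running right at (420,180) and the shut fingertips at about (320,262). Before inserting, I'll check how far the finger links stick out near the rim.

```bash
python3 - <<'E'
from h import *
from scipy.spatial.transform import Rotation as Ro
s=arm.get_state();q=s['tool_rot'];R=Ro.from_quat([q[1],q[2],q[3],q[0]]).as_matrix()
i=imaging.camera_info('wrist');Rc=cv2.Rodrigues(np.array(i['rvec'],float))[0];c=-Rc.T@np.array(i['tvec'],float).ravel()
print('cam in tool',(1000*R.T@(c-s['eef_pos'])).round(1),i['mtx'][0][0],i['k1'])
for u in((320,250),(300,250),(350,250),(352,275),(378,283),(408,283),(440,300),(500,330),(600,375),(510,365)):
    d=cv2.undistortPoints(np.array([[u]],float),np.array(i['mtx']),np.array([i['k1'],0,0,0,0]))[0,0]
    dt=R.T@Rc.T@np.r_[d,1];o=R.T@(c-s['eef_pos'])
    print(u,[(1000*(o+dt*(x-o[0])/dt[0]))[1:].round(0).tolist() for x in(.011,0.)])
E
```

```text
cam in tool [  65.7    0.6 -143.7] 308.64926719322125 0.015586517659522302
(320, 250) [[1.0, -20.0], [1.0, 5.0]]
(300, 250) [[-8.0, -20.0], [-9.0, 5.0]]
(350, 250) [[14.0, -20.0], [17.0, 5.0]]
(352, 275) [[13.0, -42.0], [15.0, -22.0]]
(378, 283) [[21.0, -48.0], [25.0, -29.0]]
(408, 283) [[31.0, -48.0], [38.0, -29.0]]
(440, 300) [[38.0, -58.0], [46.0, -41.0]]
(500, 330) [[49.0, -72.0], [59.0, -58.0]]
(600, 375) [[62.0, -87.0], [75.0, -75.0]]
(510, 365) [[44.0, -84.0], [53.0, -72.0]]
```

```bash

python3 -m jog '[{"turn":[0,0,0],"delta_pos":[-2,16,22],"gripper":0},{"turn":[0,0,0],"delta_pos":[0,8,7.5],"gripper":0},{"turn":[0,0,0],"delta_pos":[0,8,7.5],"gripper":0},{"turn":[0,0,0],"delta_pos":[0,8,7.5],"gripper":0},{"turn":[0,0,0],"delta_pos":[0,0,0],"gripper":0}]' >/dev/null; python3 go.py -2 -15 82
python3 - <<'E'
from h import *
a=imaging.capture('scene')[150:280,230:370];b=imaging.capture('wrist')
o=np.zeros((400,800,3),np.uint8);o[:371,:400]=cv2.resize(a,(400,371),interpolation=2);o[:400,400:]=cv2.resize(b[:,150:550],(400,400))
cv2.imwrite('pics/in1.png',o)
E
```

```text
t 3.85 now d,Y,H mm [ -0.6 -27.8  83.5] j [ 0.04 -0.28 -0.86  0.25 -0.13  1.71] F [ 0.8 -0.8 -0.4]
turn deg [-0.1  0.   0.2]
shift now-axes [12.8 -2.   0.1] in Rd axes [12.8 -2.   0.1]
ik (np.True_, array([-0.27, -0.86,  0.23]))
```

View pics/in1.png

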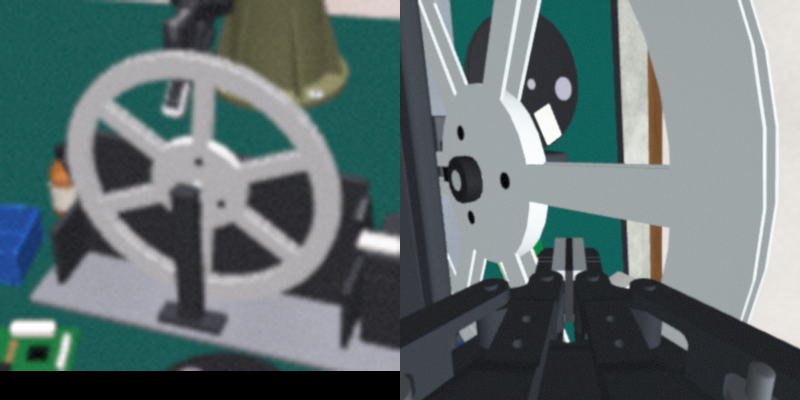

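The wrist camera shows the fingertip through the window just beside the upper solid spoke, touching nothing. Now the first push.

```bash

python3 -m jog '[{"turn":[0,0,0],"delta_pos":[6.5,-0.5,-0.5],"gripper":0},{"turn":[0,0,0],"delta_pos":[6.5,-0.5,-0.5],"gripper":0},{"turn":[0,0,0],"delta_pos":[8,0.8,-0.9],"gripper":0},{"turn":[0,0,0],"delta_pos":[8,0.8,-0.9],"gripper":0},{"turn":[0,0,0],"delta_pos":[8,0.8,-0.9],"gripper":0}]' >/dev/null; python3 go.py -2 36 75.5
cat > fit.py <<'E'
from h import *
import sys
# reel angle (mod 60) from scene mask + side mask, pose fixed; prints angle of spokes near up
p=(.5823,.0095,-.15)
def look(mod=0):
    imgs={n:cv2.cvtColor(imaging.capture(n),6).astype(np.float32) for n in('scene','side')}
    th=np.linspace(-np.pi,np.pi,1440,endpoint=False);out=0
    prof=[]
    for r in np.linspace(.07,.13,9):
        u=proj('scene',pts(p,th,r,.0065)).astype(np.float32)
        prof.append(cv2.remap(imgs['scene'],u[:,:1],u[:,1:],1)[:,0])
    prof=np.array(prof)>140
    return th,prof,imgs
if __name__=='__main__':
    th,prof,imgs=look()
    # template: material within half-width 10 mm
    R=np.linspace(.07,.13,9)[:,None];best=[]
    for a in np.radians(np.arange(0,60,.25)):
        d=(th[None]-a+np.pi/6)%(np.pi/3)-np.pi/6;t=np.abs(R*np.sin(d))<.010
        best.append((t==prof)[:,np.abs(th)<2.2].mean())
    b=np.array(best);k=b.argmax();x=np.arange(-3,4);i=(k+x)%len(b);c=np.polyfit(x,b[i],2)
    print('spoke phase mod 60:',round(.25*(k-c[1]/2/c[0]),2),'score',round(b.max(),3))
E
python3 fit.py
```

```text
t 4.58 now d,Y,H mm [-2.9 10.  86.8] j [ 0.15 -0.27 -0.84  0.27 -0.2   1.79] F [-1.3 -1.7 -0.1]
turn deg [-0.1  0.   0.3]
shift now-axes [26.1 -6.9  8.9] in Rd axes [26.  -7.   8.9]
ik (np.True_, array([-0.22, -0.84,  0.2 ]))
spoke phase mod 60: 19.34 score 0.862
```

```bash

python3 -m jog '[{"turn":[0,0,0],"delta_pos":[9,-2.4,3],"gripper":0},{"turn":[0,0,0],"delta_pos":[9,-2.4,3],"gripper":0},{"turn":[0,0,0],"delta_pos":[9,-2.4,3],"gripper":0},{"turn":[0,0,0],"delta_pos":[9.5,-4.4,4.7],"gripper":0},{"turn":[0,0,0],"delta_pos":[9.5,-4.4,4.7],"gripper":0},{"turn":[0,0,0],"delta_pos":[4.5,-2.6,2.8],"gripper":0},{"turn":[0,0,0],"delta_pos":[4.5,-2.6,2.8],"gripper":0},{"turn":[0,0,0],"delta_pos":[0,0,0],"gripper":0}]' >/dev/null; python3 go.py -32 64 55;python3 fit.py
```

```text
t 5.67 now d,Y,H mm [-2.3 64.7 54.2] j [ 0.28 -0.19 -0.85  0.2  -0.29  1.89] F [ 0.7 -0.1  0.6]
turn deg [-0.1 -0.   0.3]
shift now-axes [ -0.6 -21.2 -20.8] in Rd axes [ -0.7 -21.2 -20.8]
ik (np.True_, array([-0.22, -0.89,  0.15]))
spoke phase mod 60: 1.9 score 0.799
```

```bash

python3 -m jog '[{"turn":[0,0,0],"delta_pos":[-4,2,-2],"gripper":0},{"turn":[0,0,0],"delta_pos":[0,-9.6,-11.7],"gripper":0},{"turn":[0,0,0],"delta_pos":[0,-10.5,-10.5],"gripper":0},{"turn":[0,0,0],"delta_pos":[-23,4.3,-4.4],"gripper":0},{"turn":[0,0,0],"delta_pos":[-23,4.3,-4.4],"gripper":0},{"turn":[0,0,0],"delta_pos":[-23,4.3,-4.4],"gripper":0},{"turn":[0,0,0],"delta_pos":[-22,4.3,-4.4],"gripper":0},{"turn":[0,0,0],"delta_pos":[0,0,0],"gripper":0}]' >/dev/null; python3 go.py -2 -30 83;python3 fit.py
```

```text
t 6.78 now d,Y,H mm [-31.5 -31.7  85.7] j [ 0.05 -0.36 -0.9   0.29 -0.14  1.72] F [-0.  -0.1 -0. ]
turn deg [0.  0.1 0.2]
shift now-axes [ 1.7 19.8 22.1] in Rd axes [ 1.7 19.8 22.1]
ik (np.True_, array([-0.28, -0.86,  0.24]))
spoke phase mod 60: 59.78 score 0.807
```

```bash
cat > fit2.py <<'E'
from h import *
import sys
p=(.5823,.0095,-.15)
def fit(near=None,save=None,views=('scene','side')):
    """slot angle (deg) by matching the rendered reel with the grey images; near=(lo,hi)"""
    info={n:imaging.camera_info(n) for n in views};img={n:imaging.capture(n) for n in views};res={}
    for n in views:
        g=cv2.cvtColor(img[n],6).astype(float);u=proj(n,pts(p,np.linspace(0,6.28,60),.17),info[n])
        z0=max(0,int(u[:,1].min()));z1=int(u[:,1].max());x0,x1=int(u[:,0].min()),int(u[:,0].max())
        A=np.arange(near[0],near[1],1.);c=[]
        roi=np.zeros(g.shape,np.uint8);q=lambda r:np.round(proj(n,pts(p,np.linspace(0,6.28,90),r),info[n])).astype(np.int32)
        cv2.fillPoly(roi,[q(.172)],1);cv2.fillPoly(roi,[q(.066)],0)
        if n=='side': # hidden below the console top: keep only what is above it
            hl=proj(n,pts(p,np.array([-np.pi/2,np.pi/2]),np.array([.3,.3]),-.048)+[0,0,.016],info[n])
            yy,xx=np.mgrid[:400,:640];line=hl[0,1]+(xx-hl[0,0])*(hl[1,1]-hl[0,1])/(hl[1,0]-hl[0,0]);roi[yy>line-3]=0
        k=roi>0;L=np.clip(g[k],30,175)
        for a in A:
            m=render(n,p,np.radians(a),info=info[n])[k];c.append(np.corrcoef(m,L)[0,1])
        c=np.array(c);i=int(np.clip(c.argmax(),2,len(c)-3));x=np.arange(-2,3);f=np.polyfit(x,c[i-2:i+3],2)
        res[n]=(round(A[i]-f[1]/2/f[0],2),round(c.max(),3))
    print(res)
    if save:
        m=render('scene',p,np.radians(res[views[0]][0]));o=[]
        for n,sl in(('scene',np.s_[160:270,245:360]),('side',np.s_[140:260,280:390])):
            if n not in img: continue
            m=render(n,p,np.radians(res[views[0]][0]))
            c=cv2.resize(img[n][sl],(390,390),interpolation=2);mm=cv2.resize((m[sl]*255).astype(np.uint8),(390,390))
            cs,_=cv2.findContours((mm>128).astype(np.uint8),2,2);d=c.copy();cv2.drawContours(d,cs,-1,(0,0,255),1);o.append(d)
        cv2.imwrite(save,np.hstack(o))
if __name__=='__main__': fit((float(sys.argv[1]),float(sys.argv[2])),sys.argv[3] if len(sys.argv)>3 else None)
E
python3 fit2.py 225 256 pics/f1.png
```

```text
{'scene': (np.float64(241.12), np.float64(0.856)), 'side': (np.float64(241.02), np.float64(0.571))}
```

View pics/f1.png

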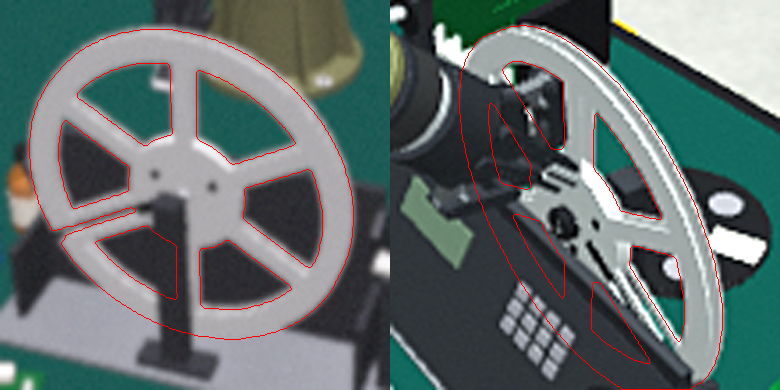

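The slit shows in the scene crop at lower left (about (95,222) in the crop), so the slot is at 241° as predicted. Next is the second push.

```bash

python3 -m jog '[{"turn":[0,0,0],"delta_pos":[0.3,6.7,7.2],"gripper":0},{"turn":[0,0,0],"delta_pos":[0.3,6.7,7.2],"gripper":0},{"turn":[0,0,0],"delta_pos":[0.3,6.7,7.2],"gripper":0},{"turn":[0,0,0],"delta_pos":[0,0,0],"gripper":0}]' >/dev/null; python3 go.py -2 -16 83
python3 -m jog '[{"turn":[0,0,0],"delta_pos":[7.5,0,0],"gripper":0},{"turn":[0,0,0],"delta_pos":[7.5,0,0],"gripper":0},{"turn":[0,0,0],"delta_pos":[8.3,0.9,-1],"gripper":0},{"turn":[0,0,0],"delta_pos":[8.3,0.9,-1],"gripper":0},{"turn":[0,0,0],"delta_pos":[8.3,0.9,-1],"gripper":0}]' >/dev/null; python3 go.py -2 36 75.5
```

```text
t 7.47 now d,Y,H mm [ -0.8 -29.8  82.5] j [ 0.04 -0.28 -0.86  0.25 -0.13  1.71] F [ 0.2 -0.3 -1. ]
turn deg [-0.1  0.   0.3]
shift now-axes [13.8 -0.5 -1.2] in Rd axes [13.8 -0.5 -1.2]
ik (np.True_, array([-0.27, -0.86,  0.24]))
t 8.1 now d,Y,H mm [-1.9 10.8 86.8] j [ 0.15 -0.27 -0.84  0.27 -0.2   1.79] F [-0.2 -1.2 -0.3]
turn deg [-0.1 -0.   0.3]
shift now-axes [25.2 -7.6  8.2] in Rd axes [25.2 -7.7  8.2]
ik (np.True_, array([-0.22, -0.84,  0.2 ]))
```

```bash

python3 -m jog '[{"turn":[0,0,0],"delta_pos":[8.5,-2.6,2.8],"gripper":0},{"turn":[0,0,0],"delta_pos":[8.5,-2.6,2.8],"gripper":0},{"turn":[0,0,0],"delta_pos":[8.5,-2.6,2.8],"gripper":0},{"turn":[0,0,0],"delta_pos":[9.5,-4.4,4.7],"gripper":0},{"turn":[0,0,0],"delta_pos":[9.5,-4.4,4.7],"gripper":0},{"turn":[0,0,0],"delta_pos":[4,-2.4,2.6],"gripper":0},{"turn":[0,0,0],"delta_pos":[4,-2.4,2.6],"gripper":0},{"turn":[0,0,0],"delta_pos":[0,0,0],"gripper":0}]' >/dev/null; python3 go.py -32 61 58
python3 -m jog '[{"turn":[0,0,0],"delta_pos":[-4,2,-2],"gripper":0},{"turn":[0,0,0],"delta_pos":[0,-9.6,-11.7],"gripper":0},{"turn":[0,0,0],"delta_pos":[0,-10.5,-10.5],"gripper":0},{"turn":[0,0,0],"delta_pos":[0,0,0],"gripper":0}]' >/dev/null; python3 go.py -32 -30 85;python3 fit2.py 290 312
```

```text
t 9.1 now d,Y,H mm [-2.2 62.9 54.6] j [ 0.28 -0.19 -0.86  0.2  -0.29  1.89] F [ 1.  -0.1  0.4]
turn deg [-0.1 -0.   0.3]
shift now-axes [ -1.8 -19.5 -22.8] in Rd axes [ -1.9 -19.5 -22.8]
ik (np.True_, array([-0.23, -0.89,  0.16]))
t 9.6 now d,Y,H mm [-33.   58.5  60.5] j [ 0.31 -0.26 -0.89  0.24 -0.3   1.91] F [-0.1  0.4  0.5]
turn deg [-0.1 -0.   0.3]
shift now-axes [-88.6  16.9 -17.3] in Rd axes [-88.5  17.4 -17.2]
ik (np.True_, array([-0.35, -0.9 ,  0.27]))
{'scene': (np.float64(300.25), np.float64(0.857)), 'side': (np.float64(300.21), np.float64(0.628))}
```

```bash

python3 -m jog '[{"turn":[0,0,0],"delta_pos":[-22.3,4.3,-4.4],"gripper":0},{"turn":[0,0,0],"delta_pos":[-22.3,4.3,-4.4],"gripper":0},{"turn":[0,0,0],"delta_pos":[-22.3,4.3,-4.4],"gripper":0},{"turn":[0,0,0],"delta_pos":[-22.3,4.3,-4.4],"gripper":0},{"turn":[0,0,0],"delta_pos":[0,0,0],"gripper":0},{"turn":[0,0,0],"delta_pos":[0,6.9,7.2],"gripper":0},{"turn":[0,0,0],"delta_pos":[0,6.9,7.2],"gripper":0},{"turn":[0,0,0],"delta_pos":[0,6.9,7.2],"gripper":0},{"turn":[0,0,0],"delta_pos":[0,0,0],"gripper":0}]' >/dev/null; python3 go.py -2 -16 83
python3 -m jog '[{"turn":[0,0,0],"delta_pos":[7.5,0,0],"gripper":0},{"turn":[0,0,0],"delta_pos":[7.5,0,0],"gripper":0},{"turn":[0,0,0],"delta_pos":[8.3,0.9,-1],"gripper":0},{"turn":[0,0,0],"delta_pos":[8.3,0.9,-1],"gripper":0},{"turn":[0,0,0],"delta_pos":[8.3,0.9,-1],"gripper":0}]' >/dev/null; python3 go.py -2 36 75.5
```

```text
t 10.82 now d,Y,H mm [ -0.2 -30.2  83.3] j [ 0.04 -0.28 -0.86  0.25 -0.13  1.7 ] F [-0.5 -0.2  0.2]
turn deg [-0.1 -0.   0.3]
shift now-axes [14.2 -1.5 -1. ] in Rd axes [14.2 -1.5 -1. ]
ik (np.True_, array([-0.27, -0.86,  0.24]))
t 11.45 now d,Y,H mm [-1.3 10.  87.7] j [ 0.15 -0.27 -0.83  0.27 -0.2   1.79] F [-0.4 -0.7 -0. ]
turn deg [-0.1 -0.   0.3]
shift now-axes [26.  -8.7  8.4] in Rd axes [26.  -8.8  8.4]
ik (np.True_, array([-0.22, -0.84,  0.2 ]))
```

```bash

python3 -m jog '[{"turn":[0,0,0],"delta_pos":[8.5,-3,2.8],"gripper":0},{"turn":[0,0,0],"delta_pos":[8.5,-3,2.8],"gripper":0},{"turn":[0,0,0],"delta_pos":[8.5,-3,2.8],"gripper":0},{"turn":[0,0,0],"delta_pos":[9,-4.4,4.7],"gripper":0},{"turn":[0,0,0],"delta_pos":[9,-4.4,4.7],"gripper":0},{"turn":[0,0,0],"delta_pos":[5,-2,2.6],"gripper":0},{"turn":[0,0,0],"delta_pos":[0,0,0],"gripper":0},{"turn":[0,0,0],"delta_pos":[0,0,0],"gripper":0}]' >/dev/null; python3 go.py -2 62.8 54.6; python3 fit2.py 347 370
```

```text
t 12.45 now d,Y,H mm [-1.8 57.9 59.1] j [ 0.27 -0.2  -0.85  0.21 -0.28  1.88] F [ 1.  -0.1 -0.3]
turn deg [-0.1 -0.   0.3]
shift now-axes [ 5.  -3.2  3.1] in Rd axes [ 4.9 -3.2  3.1]
ik (np.True_, array([-0.17, -0.86,  0.13]))
{'scene': (np.float64(356.82), np.float64(0.859)), 'side': (np.float64(357.04), np.float64(0.564))}
```

```bash

python3 -m jog '[{"turn":[0,0,0],"delta_pos":[1.9,-1.2,1.2],"gripper":0},{"turn":[0,0,0],"delta_pos":[1.8,-1.1,1.2],"gripper":0},{"turn":[0,0,0],"delta_pos":[0,0,0],"gripper":0},{"turn":[0,0,0],"delta_pos":[0,0,0],"gripper":0}]' >/dev/null; python3 go.py -2 62.8 54.6; python3 fit2.py 350 370
```

```text
t 13.05 now d,Y,H mm [-2.  61.5 55.6] j [ 0.28 -0.19 -0.85  0.2  -0.29  1.89] F [-0.3 -0.1  0.3]
turn deg [-0.1 -0.   0.3]
shift now-axes [ 1.3 -0.7  0.7] in Rd axes [ 1.3 -0.7  0.7]
ik (np.True_, array([-0.17, -0.86,  0.13]))
{'scene': (np.float64(358.97), np.float64(0.851)), 'side': (np.float64(359.47), np.float64(0.571))}
```

```bash

python3 -m jog '[{"turn":[0,0,0],"delta_pos":[1,-0.6,0.7],"gripper":0},{"turn":[0,0,0],"delta_pos":[0,0,0],"gripper":0},{"turn":[0,0,0],"delta_pos":[0,0,0],"gripper":0},{"turn":[0,0,0],"delta_pos":[-3,2,-2],"gripper":0},{"turn":[0,0,0],"delta_pos":[-2,1,-1],"gripper":0},{"turn":[0,0,0],"delta_pos":[0,-9.6,-10.5],"gripper":0},{"turn":[0,0,0],"delta_pos":[0,-10.5,-10.5],"gripper":0},{"turn":[0,0,0],"delta_pos":[0,-10.5,-12],"gripper":0},{"turn":[0,0,0],"delta_pos":[0,-10.5,-14],"gripper":0},{"turn":[0,0,0],"delta_pos":[0,0,0],"gripper":0}]' >/dev/null; python3 go.py; python3 fit2.py 350 370 pics/f2.png
```

```text
t 14.4 now d,Y,H mm [-65.   57.6  65.7] j [ 0.35 -0.33 -0.92  0.29 -0.33  1.94] F [0.8 0.  1.1]
turn deg [-0.  -0.1  0.3]
{'scene': (np.float64(359.79), np.float64(0.866)), 'side': (np.float64(359.68), np.float64(0.81))}
```

View pics/f2.png

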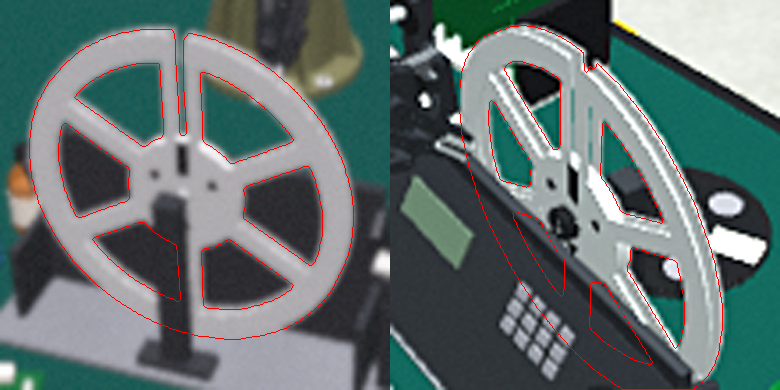

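The slot points straight up in both views (fit -0.2 to -0.3°). I'll lift the hand a little further away and hand in.

```bash

python3 -m jog '[{"turn":[0,0,0],"delta_pos":[0,0,-20],"gripper":0},{"turn":[0,0,0],"delta_pos":[0,0,-15],"gripper":0},{"turn":[0,0,0],"delta_pos":[0,0,0],"gripper":0},{"turn":[0,0,0],"delta_pos":[0,0,0],"gripper":0}]' >/dev/null; python3 go.py; python3 fit2.py 350 370; python3 -c "
from bench import job;print(job.sign_off())"
```

```text
t 15.0 now d,Y,H mm [-87.3  57.3  90.7] j [ 0.38 -0.4  -0.9   0.4  -0.35  1.97] F [ 0.3 -0.1  0.4]
turn deg [-0.1  0.   0.3]
{'scene': (np.float64(359.79), np.float64(0.865)), 'side': (np.float64(359.67), np.float64(0.816))}
the job is handed in; nothing more can be done
None
```

The reel's threading slot points straight up, within about 0.3° by both cameras; the reel is at rest, the hand is clear, and the job was handed in at about 15 s.

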